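Stack a cheese tote half-turned and slide it up to the sprung backstop

TASK

Pick up the tote with the black handle, turn it half round so that its green end faces the open front of the stand (away from the backstop), and set it down gently, level, with its feet on the shoulders of the full tote in the stand, a little short of the backstop, so that it stacks and does not nest down onto the cheeses. Then, with its weight on the shoulders, slide it back until it meets the sprung backstop and press it there for a moment with about a kilo's push, firmly but no harder than a kilo and a half, and let go so that it stays stacked, resting against the pad. Leave the other things on the table where they are.

Things in the scene. Friction and masses are not known exactly. Their poses are not given: they have to be found in the camera images.
- stand: Aluminium base plate 312 x 160 x 12 mm, fixed to the table, with a dark steel bracket and a sprung backstop at its rear (+x) end. Origin on the table, under the middle of the full tote; +x points from the open front (robot side) to the backstop, z up. Only the backstop's pad can touch a stacked tote.
- stop_zone (a point): Point fixed on the stand at x +100, z +136 mm. The black pad (70 mm wide, 24 mm high, square to x) is near it, but its unpressed face is set anew each time between x +88 and +112 mm and is NOT measured: feel for it. Stiff spring, about 6 N per mm, 16 mm travel. A push of 8 to 13 N is right, under 6 N too little, over 16 N too much.
- lower: Full white stack-nest tote fixed on the stand's plate, 200 (x) x 134 (y) x 72 mm, origin centred under its floor 12 mm above the table, axes as the stand's, green end at +x (by the backstop). Same moulding as the tote with the handle. Inner faces of its long walls at y +-63 mm; rim 72 mm above its underside.
- shoulders (a point): Middle of the lower tote, level with the tops of its 4 grey shoulders (66 mm above its underside; y 53 to 63 mm each side; x -92 to -36 and -8 to +48 mm). A half-turned tote's feet rest on them and may stand from 20 mm in front of centred to 16 mm behind it. A tote put in the same way round sinks between them onto the cheeses.
- cheeses: The twelve small cheeses packed in the lower tote; origin as lower. Their tops are 56 mm above the lower tote's underside, 10 mm below the shoulder tops. The tote must not bear on them.
- tote: White stack-nest tote to be moved, 200 (x) x 134 (y) x 72 mm, 0.44 to 0.72 kg with six cheeses packed tight. Origin centred under its floor, z up, green end at +x. Tub 144 x 100 mm, above 36 mm a collar of full size. Four grey feet flush with the floor, at x +62 and -22 mm, 20 mm long, y 50 to 60.5 mm each side (2.5 mm side play in the lower tote). Stacked, its underside is 78 mm above the table.
- handle (a point): Middle of the tote's black handle bar, at x 0, y 0, z +93 mm of the tote: a bar 14 mm thick (y), 18 mm high (z 84 to 102) and 196 mm long, along the tote's x.
- green_end (a point): Middle of the outer face of the green end wall of the tote to be moved, at x +100, z +55 mm of the tote. The end faces reach from 38 to 72 mm above its underside.
- spare: Bystander: an empty tote of the same moulding without handle, loose on the table. Origin centred under its floor, green end at +x.
- cheese_a: Bystander: yellow cheese, 76 mm across, 42 mm high, origin under its centre.
- cheese_b: Bystander: brownish cheese, 84 mm across, 36 mm high, origin under its centre.
- jar: Bystander: amber honey jar, 60 mm across, 85 mm high, origin under its centre.
- card: Bystander: blank yellow price card on a wooden foot, 75 mm wide, 69 mm high, origin under its centre.

How it is judged:
On the way, in this order (a step that is already met when the one before it is completed fails the run):
1. the tote, turned half round, stands level with its feet on the shoulders of the full tote, its weight at least partly on them, not yet pressing the backstop (z of tote in the frame of stand between 0.075 and 0.081 m and x of green_end in the frame of stand below -0.07 m and y of tote in the frame of stand between -0.005 and 0.005 m and angle between tote's own z axis and vertical below 0.05 rad and angle between the x axis of tote and the x axis of stand, either way round below 0.06 rad and contact force between tote and lower above 1 N and contact force between tote and stand below 2 N), for 0.15 s.
2. still on the shoulders, the tote is pressed against the backstop with more than 6 N (z of tote in the frame of stand between 0.075 and 0.081 m and x of green_end in the frame of stand below -0.07 m and y of tote in the frame of stand between -0.005 and 0.005 m and angle between tote's own z axis and vertical below 0.05 rad and angle between the x axis of tote and the x axis of stand, either way round below 0.06 rad and contact force between tote and lower above 0.5 N and contact force between tote and stand above 6 N), for 0.25 s.
At the end, for the whole second after the job is handed in: The tote is at rest, stacked on the shoulders, green end to the stand's open front, underside 75 to 81 mm above the table, within 5 mm of the stand's middle line, turned under 0.06 and tilted under 0.05 rad, and still resting on the backstop's pad (over 0.3 N) (z of tote in the frame of stand between 0.075 and 0.081 m and x of green_end in the frame of stand below -0.07 m and y of tote in the frame of stand between -0.005 and 0.005 m and angle between tote's own z axis and vertical below 0.05 rad and angle between the x axis of tote and the x axis of stand, either way round below 0.06 rad and contact force between tote and lower above 1 N and contact force between tote and stand above 0.3 N and linear speed of tote below 0.01 m/s and angular speed of tote below 0.1 rad/s); the robot touches nothing.
It fails at once if the tote bears on the cheeses of the full tote (over 1 N) (contact force between tote and cheeses above 1 N).
It fails at once if the tote is pressed on the backstop with more than 16 N (contact force between tote and stand above 16 N).
It fails at once if the tote is set or pressed down on the full tote with more than 25 N (contact force between tote and lower above 25 N).
It fails at once if the tote is tipped by more than 0.4 rad (angle between tote's own z axis and vertical above 0.4 rad).
It fails at once if a bystander is moved by more than 20 mm (distance of any of spare, cheese_a, cheese_b, jar, card from where it was at the start of the episode above 0.02 m).
It also fails if it takes over 70 s, if anything falls off the work surface, if the arm or the gripper's body presses on something with over 40 N, if the wrist force passes 120 N, or if a joint passes its speed limit or range.

ROBOT

A 6-joint arm with a two-finger parallel gripper is mounted at the origin on the work surface. World frame = base frame: x ahead of the robot, y to its left, z up, the work surface at z = 0. Lengths are in m, angles in rad, forces in N, time in s.
With the tool pointing down it reaches from about 0.3 to 0.875 m from the base axis. Payload 6.4 kg.
Tool frame: the origin (TCP) lies midway between the tips of the shut fingers; the grasp point (between the pads) lies 19 mm behind it (ctrl.pinch_z is the distance from the TCP to the grasp point, in m); z points along the fingers, y is the line along which they close (so a half turn about z gives the same grasp; the last joint's range is limited). The gripper opens to 85 mm and grips with 20 to 120 N. Pads are 22 mm wide; open, the fingers measure 114 mm over their backs; the gripper's body (76 mm by 85 mm) begins 54 mm behind the grasp point. The pads swing forward as they close: fully open they stand 13 mm farther back than shut.
Start: joints at [1.12, 0.181, 1.607, -0, 1.354, -0.206], TCP at [0.139, 0.558, 0.231] pointing down, gripper open.
Joint ranges: [-2.99, 2.99], [-0.89, 2.07], [0.3, 2.58], [-1.14, 4.28], [0, 2.63], [-3.12, 3.12]. Speed limits (rad/s): [2.57, 2.57, 3.01, 3.14, 3.14, 3.14].

INTERFACE

Orientations are given as a unit quaternion [w, x, y, z].
In Python, from bench import ctrl gives the robot as it stands.
- The arm moves only by the tool apply_moves, never from a script. Its argument "moves" is a list of rows, each an object with "jaw": the opening, from 0 (shut) to 1 (fully open); "offset": the shift along the tool's x, y, z in mm, a list of three; "rot": the turn, a rotation vector about the tool's x, y, z in degrees, a list of three. In form: [{"jaw": jaw, "offset": [dx, dy, dz], "rot": [ax, ay, az]}, ...]. A call has exactly 5 rows; each row shifts and turns the commanded pose from where the row before left it, along the tool's axes as they then stand; what a row does not reach is not made up. A row lasts 1/8 s, in which the tool goes at most 62.5 mm and 10.7 degrees, less where a joint would pass 70% of its speed; a pose out of reach is approached as far as the arm can. A call is refused whole if a number of a shift passes 62.5 or a number of a turn 10.7, either way. A call with a gripper value outside its range is refused whole. The fingers move at their own pace and stop on an object; the grip force is fixed at half the most. Time passes only in rows, so rows that do not move let the fingers close, or fill a call up. It gives the time, the measured TCP pose, the force, the opening and the grip force at its end, in the units of the state.
- ctrl.get_obs(): the state, without advancing time (a new reading comes with each control period).
- ctrl.camera(name): name is "side" or "top" or "wrist"; returns (picture, depth): 420x560x3 uint8, red, green, blue; 420x560 float32, m along the optical axis (not along the pixel's ray), 0 where there is no reading.
- ctrl.camera_params(name): a dict with "K" (3x3 intrinsics, pixels), "dist" ([k1, k2, p1, p2, k3] as OpenCV has them; the pictures are not rectified), "cam_to_world" (4x4, takes a point from camera to world coordinates); the wrist camera has in their place "mount" (4x4, takes a point from camera to tool coordinates, whose origin is the TCP and whose axes are the flange's). Camera axes: x right, y down, z forward; pixel columns grow to the right and rows downward; lengths in m; the calibration is good to about 2 mm. A picture is of the moment at which its call begins: read the wrist's pose just before it. camera_params takes no time and is no camera call.
- ctrl.hand_in(): hands the job in; it is judged then, once.
Trained networks look in the newest picture that a camera, given by its name, has taken for a name from the list of things; names that differ only in an ending like _2 or _b are one class to them, and where a whole thing is asked for, a point or a joint stands for the part that bears it (a point fixed in the world has none). Each returns a list of dicts, best first, with "score" (0 to 1); they miss things now and then, are a little off and sometimes report something else, mostly with a low value. They report only what shows in the picture. A call takes as long as a camera call.
- ctrl.outline_of(camera, target): "region" (420x560 bool, what is visible of it) and "position" ([column, row] in pixels, amid what is visible of it).
The state is a dict: "time_s": time; "q": joint angles; "dq": joint speeds; "joint_efforts": joint torques, N m; "eef_pos": TCP position; "eef_rot": TCP orientation; "wrist_force": force on the tool from outside, world axes, zero at the start; "torque": the same for the moment, N m; "opening": opening from 0.0 (shut) to 1.0 (fully open); "grasp_force": force on a finger pad.
Only numpy, scipy, OpenCV 4.12 (cv2) and the standard library are available. Lean on these libraries where they do the work, as an engineer would, in place of code of your own. Each camera call takes 0.05 s, during which the arm holds its last target. There are 200 camera calls.

## Working session

There is one attempt and no reset: what is moved stays moved. The work goes in short steps, Python scripts to look and compute and a tool call to move; the robot and the scene stay as the last step left them, time stands still between calls to the robot, and variables do not carry over. Pictures are saved under pics/ and viewed, at most 10 in all, crops included, and the job is handed in when it is done.

Besides the shell and the picture viewer there is one more tool, called after ">>>" in YAML: its name, and indented under it one key for each argument. apply_moves: Moves the arm, as the interface text tells. Its arguments: {"type":"object","properties":{"moves":{"type":"array"}},"required":["moves"]}

```bash
mkdir -p pics; ls; cat > h.py <<'E'
import numpy as np, cv2
from scipy.spatial.transform import Rotation as R
from bench import ctrl
def quat(o): 
    q=o["eef_rot"]; return R.from_quat([q[1],q[2],q[3],q[0]])
def cam(name):
    o=ctrl.get_obs(); p=ctrl.camera_params(name); im,d=ctrl.camera(name)
    if "cam_to_world" in p: T=np.array(p["cam_to_world"])
    else:
        W=np.eye(4); W[:3,:3]=quat(o).as_matrix(); W[:3,3]=o["eef_pos"]; T=W@np.array(p["mount"])
    return im,d,np.array(p["K"]),np.array(p["dist"]),T
def cloud(d,K,dist,T,mask=None):
    m=d>0
    if mask is not None: m&=mask
    v,u=np.nonzero(m)
    n=cv2.undistortPoints(np.stack([u,v],1).astype(np.float64)[:,None],K,dist)[:,0]
    z=d[v,u].astype(float)
    return np.c_[n*z[:,None],z]@T[:3,:3].T+T[:3,3], v,u
E
python3 - <<'E'
from h import *
o=ctrl.get_obs(); print({k:np.round(v,3) for k,v in o.items()})
ims=[]
for c in ("top","side"):
    im,d,K,di,T=cam(c); ims.append(im); print(c,np.round(T,2).tolist())
    for t in ("tote","lower","stand","handle","green_end","spare","cheese_a","jar","card"):
        for r in ctrl.outline_of(c,t)[:3]:
            P,v,u=cloud(d,K,di,T,r["region"])
            print(c,t,round(r["score"],2),np.round(r["position"]),r["region"].sum(), np.round(np.median(P,0),3) if len(P) else None, np.round(np.percentile(P[:,2],[2,98]),3) if len(P) else None)
cv2.imwrite("pics/a.png",cv2.cvtColor(ims[0],cv2.COLOR_RGB2BGR));cv2.imwrite("pics/b.png",cv2.cvtColor(ims[1],cv2.COLOR_RGB2BGR))
E
```

```text
pics
{'time_s': np.float64(0.0), 'q': array([ 1.12 ,  0.182,  1.608,  0.   ,  1.354, -0.206]), 'dq': array([-0.002, -0.001, -0.001,  0.   ,  0.   ,  0.001]), 'joint_efforts': array([-1.0000e-03, -4.4488e+01, -3.5134e+01, -0.0000e+00,  9.0000e-03,
       -0.0000e+00]), 'eef_pos': array([0.139, 0.557, 0.23 ]), 'eef_rot': array([-0.   ,  0.122,  0.993, -0.001]), 'wrist_force': array([-0.885, -0.095,  0.296]), 'torque': array([ 0.02 , -0.004, -0.006]), 'grasp_force': np.float64(0.0), 'opening': np.float64(1.002)}
top [[-0.01, -0.99, 0.11, 0.45], [-1.0, 0.0, -0.01, 0.01], [0.01, -0.11, -0.99, 0.98], [0.0, 0.0, 0.0, 1.0]]
top tote 0.87 [153. 257.] 5165 [0.452 0.307 0.04 ] [0.001 0.102]
top lower 0.63 [362. 155.] 752 [ 0.707 -0.213  0.041] [0.007 0.045]
top lower 0.61 [426. 271.] 3224 [ 0.436 -0.36   0.056] [0.015 0.085]
top stand 0.86 [399. 214.] 3438 [ 0.555 -0.302  0.013] [0.007 0.151]
top green_end 0.81 [154. 256.] 5129 [0.454 0.308 0.04 ] [0.001 0.102]
top spare 0.9 [293. 209.] 4623 [ 0.578 -0.032  0.038] [-0.001  0.073]
top cheese_a 0.98 [364. 156.] 761 [ 0.707 -0.214  0.041] [0.009 0
[... 439 characters left out ...]
 [0.013 0.086]
side stand 0.69 [299. 233.] 3610 [ 0.577 -0.011  0.042] [0.002 0.074]
side stand 0.57 [312. 358.] 4832 [ 0.555 -0.363  0.014] [0.001 0.152]
side stand 0.39 [221. 205.] 554 [0.376 0.101 0.063] [0.01  0.089]
side handle 0.91 [243. 156.] 2395 [0.453 0.306 0.052] [0.008 0.105]
side handle 0.62 [263. 353.] 2235 [ 0.441 -0.347  0.067] [0.017 0.071]
side green_end 0.59 [242. 156.] 2430 [0.453 0.306 0.051] [0.007 0.105]
side spare 0.93 [298. 233.] 3654 [ 0.577 -0.012  0.041] [0.002 0.074]
side cheese_a 0.81 [323. 169.] 527 [0.71  0.211 0.036] [0.003 0.041]
side jar 0.63 [222. 205.] 639 [0.375 0.102 0.06 ] [0.001 0.089]
side card 0.6 [224. 272.] 271 [ 0.374 -0.109  0.015] [0.    0.071]
```

View pics/a.png

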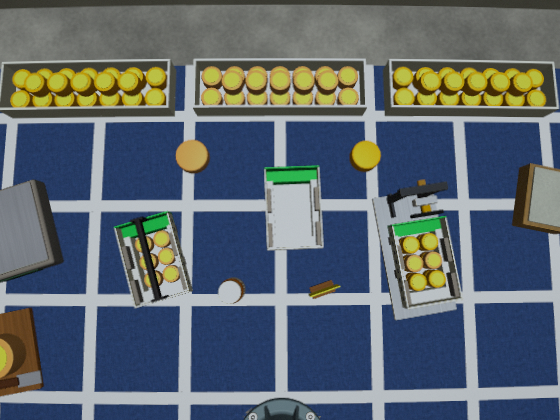

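View pics/b.png

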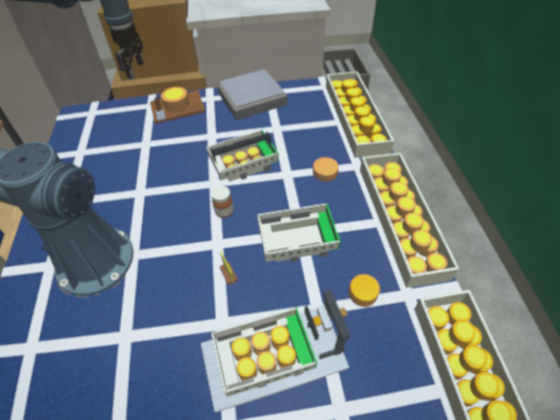

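The top view shows the handled tote at (153,257) with its green end away from the robot. The stand with the full tote is at (420,265), its backstop at the upper end near (418,190). The spare, jar and card lie between them. Next I'll measure the poses.

```bash
cat >> h.py <<'E'
def rect(P):
    (c,(w,h),a)=cv2.minAreaRect(P[:,:2].astype(np.float32))
    if w<h: a+=90;w,h=h,w
    a=(a+90)%180-90
    return np.round([*c,w,h,a],4)
def near(P,x,y,r,z0,z1): return P[(np.hypot(P[:,0]-x,P[:,1]-y)<r)&(P[:,2]>z0)&(P[:,2]<z1)]
E
python3 - <<'E'
from h import *
for c in ("top","side"):
    im,d,K,di,T=cam(c); P,v,u=cloud(d,K,di,T)
    H=near(P,.453,.307,.13,.092,.115); m=H[:,:2].mean(0); s=np.linalg.svd(H[:,:2]-m)[2][0]
    print(c,"handle",len(H),rect(H),m,np.degrees(np.arctan(s[1]/s[0])),np.median(H[:,2]))
    for n,x,y,z0,z1 in (("tote rim",.453,.307,.064,.08),("lower rim",.44,-.345,.076,.092)):
        Q=near(P,x,y,.14,z0,z1); print(n,len(Q),rect(Q))
    Q=near(P,.577,-.02,.14,.06,.08); print("spare",rect(Q))
    Q=near(P,.56,-.32,.1,.1,.2); print("bracket",rect(Q),Q[:,2].max())
E
```

```text
top handle 651 [ 0.4527  0.3056  0.1967  0.0303 16.3023] [0.45261278 0.30456614] 16.276912039196855 0.10074234026510198
tote rim 912 [ 0.4525  0.3051  0.2018  0.1353 16.4306]
lower rim 989 [ 0.4418 -0.3445  0.2012  0.1357  9.1159]
spare [ 0.575  -0.0309  0.2008  0.134   2.1029]
bracket [ 5.85500e-01 -3.22000e-01  1.10300e-01  8.14000e-02 -8.14192e+01] 0.1535605053820417
side handle 342 [ 0.4524  0.3055  0.1932  0.0301 15.6623] [0.44993543 0.30409087] 16.42140167721867 0.10214603036504377
tote rim 547 [ 0.4504  0.3076  0.2019  0.1401 17.0367]
lower rim 1225 [ 0.4416 -0.3431  0.2015  0.1363  8.7766]
spare [ 0.5737 -0.0304  0.2014  0.1373  1.9481]
bracket [  0.5851  -0.3215   0.11     0.0823 -80.9731] 0.15518119322685597
```

```bash
cat >> h.py <<'E'
def plan(x,y,z,yyaw,n=5,dirn=0):
    """rows from the present pose to TCP (x,y,z), tool y axis at yaw yyaw (deg)"""
    o=ctrl.get_obs(); r=quat(o); p=np.array(o["eef_pos"]); M=r.as_matrix()
    cur=np.degrees(np.arctan2(M[1,1],M[0,1])); dy=(yyaw-cur+180)%360-180
    if dirn and dy*dirn<0: dy+=360*dirn
    print("t",round(float(o["time_s"]),2),"pos",np.round(p,4),"yyaw",round(cur,2),"tilt",np.round(M[:,2],4),"F",np.round(o["wrist_force"],2),"open",round(float(o["opening"]),3),"gf",round(float(o["grasp_force"]),1))
    dx=np.array([x,y,z])-p; c=r
    for i in range(n):
        print(np.round(c.inv().apply(dx/n),1).tolist(),round(-dy/n,2)); c=c*R.from_rotvec([0,0,np.radians(-dy/n)])
E
python3 -c "
from h import *
plan(.4525,.3053,.19,106.4,10)"
```

```text
t 1.1 pos [0.1394 0.5579 0.2313] yyaw 75.97 tilt [ 0.  0. -1.] F [0.3  0.4  0.53] open 1.002 gf 0.0
[-0.0, -0.0, 0.0] -3.04
[-0.0, -0.0, 0.0] -3.04
[-0.0, -0.0, 0.0] -3.04
[-0.0, -0.0, 0.0] -3.04
[-0.0, -0.0, 0.0] -3.04
[-0.0, -0.0, 0.0] -3.04
[-0.0, -0.0, 0.0] -3.04
[-0.0, -0.0, 0.0] -3.04
[-0.0, -0.0, 0.0] -3.04
[-0.0, -0.0, 0.0] -3.04
```

```bash
sed -i 's/apply(dx\/n),1)/apply(dx*1000\/n),1)/' h.py; python3 -c "
from h import *
plan(.4525,.3053,.19,106.4,10)"
```

```text
t 1.1 pos [0.1394 0.5579 0.2313] yyaw 75.97 tilt [ 0.  0. -1.] F [0.3  0.4  0.53] open 1.002 gf 0.0
[-36.5, -16.9, 4.1] -3.04
[-35.6, -18.8, 4.1] -3.04
[-34.5, -20.7, 4.1] -3.04
[-33.4, -22.5, 4.1] -3.04
[-32.1, -24.2, 4.1] -3.04
[-30.8, -25.9, 4.1] -3.04
[-29.4, -27.5, 4.1] -3.04
[-27.9, -29.0, 4.1] -3.04
[-26.3, -30.5, 4.1] -3.04
[-24.6, -31.8, 4.1] -3.04
```

>>> apply_moves:
  moves:
    - {"jaw":1,"offset":[-36.5,-17,4],"rot":[0,0,-3]}
    - {"jaw":1,"offset":[-35.5,-19,4],"rot":[0,0,-3]}
    - {"jaw":1,"offset":[-34.5,-20.5,4],"rot":[0,0,-3]}
    - {"jaw":1,"offset":[-33.5,-22.5,4],"rot":[0,0,-3]}
    - {"jaw":1,"offset":[-32,-24,4],"rot":[0,0,-3]}

```text
time_s: 1.72
eef_pos: [0.2966, 0.4307, 0.2113]
eef_rot: [0.0, -0.009, 1.0, 0.0]
wrist_force: [-0.1, 0.9, 0.4]
opening: 1.0
grasp_force: 0.0
```

>>> apply_moves:
  moves:
    - {"jaw":1,"offset":[-31,-26,4],"rot":[0,0,-3]}
    - {"jaw":1,"offset":[-29.5,-27.5,4],"rot":[0,0,-3]}
    - {"jaw":1,"offset":[-28,-29,4],"rot":[0,0,-3]}
    - {"jaw":1,"offset":[-26.5,-30.5,4],"rot":[0,0,-3]}
    - {"jaw":1,"offset":[-24.5,-32,4],"rot":[0,0,-3]}

```text
time_s: 2.35
eef_pos: [0.4532, 0.3032, 0.1913]
eef_rot: [0.0, -0.14, 0.99, 0.0]
wrist_force: [0.9, 0.1, -0.4]
opening: 1.001
grasp_force: 0.0
```

```bash
python3 - <<'E'
from h import *
im,d,K,di,T=cam("wrist"); P,v,u=cloud(d,K,di,T)
for z0,z1 in ((.092,.115),(.064,.08)):
    Q=near(P,.4525,.3053,.13,z0,z1); print(len(Q), rect(Q) if len(Q)>5 else None)
H=near(P,.4525,.3053,.1,.092,.115)
if len(H)>9:
    m=H[:,:2].mean(0); s=np.linalg.svd(H[:,:2]-m)[2][0]; print(m,np.degrees(np.arctan(s[1]/s[0])),np.median(H[:,2]))
cv2.imwrite("pics/w.png",cv2.cvtColor(im,cv2.COLOR_RGB2BGR))
plan(.4525,.3053,.076,106.4,5)
E
```

```text
4440 [ 0.4535  0.3093  0.1959  0.0296 16.3453]
6785 [ 0.4534  0.3093  0.1999  0.1347 16.4567]
[0.44409258 0.30651388] 16.244178300878843 0.10216553716684572
t 2.4 pos [0.4566 0.3002 0.1909] yyaw 106.06 tilt [ 0.0024 -0.0019 -1.    ] F [ 2.53 -2.23  1.07] open 1.001 gf 0.0
[0.5, 1.3, 23.0] -0.07
[0.5, 1.3, 23.0] -0.07
[0.5, 1.3, 23.0] -0.07
[0.5, 1.3, 23.0] -0.07
[0.5, 1.3, 23.0] -0.07
```

View pics/w.png

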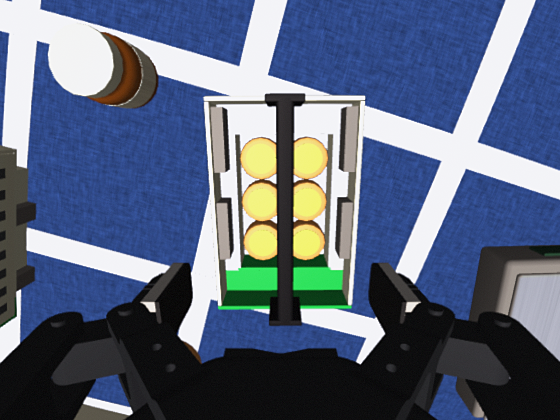

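The wrist view shows the handle bar running down the picture at column 285, midway between the fingers, with the green end toward the gripper. The arm was still settling when I measured, so I'll re-measure.

```bash
python3 - <<'E'
from h import *
for i in range(5): ctrl.camera("top")
im,d,K,di,T=cam("wrist"); P,v,u=cloud(d,K,di,T)
for z0,z1 in ((.092,.115),(.064,.08)):
    Q=near(P,.4525,.3053,.13,z0,z1); print(len(Q), rect(Q) if len(Q)>5 else None)
plan(.4525,.3053,.076,106.4,5)
E
```

```text
4428 [ 0.4535  0.3095  0.1958  0.0302 16.3038]
6743 [ 0.4535  0.3094  0.1996  0.1349 16.3678]
t 2.7 pos [0.4515 0.3048 0.1914] yyaw 106.02 tilt [-2.e-04  2.e-04 -1.e+00] F [-0.79 -0.31  0.4 ] open 0.999 gf 0.0
[-0.2, 0.0, 23.1] -0.08
[-0.2, 0.0, 23.1] -0.08
[-0.2, 0.0, 23.1] -0.08
[-0.2, 0.0, 23.1] -0.08
[-0.2, 0.0, 23.1] -0.08
```

>>> apply_moves:
  moves:
    - {"jaw":1,"offset":[-2,1.7,23],"rot":[0,0,0]}
    - {"jaw":1,"offset":[0,0,23],"rot":[0,0,0]}
    - {"jaw":1,"offset":[0,0,23],"rot":[0,0,0]}
    - {"jaw":1,"offset":[0,0,23],"rot":[0,0,0]}
    - {"jaw":1,"offset":[0,0,23],"rot":[0,0,0]}

```text
time_s: 3.32
eef_pos: [0.4529, 0.3073, 0.0759]
eef_rot: [0.0, -0.14, 0.99, 0.0]
wrist_force: [0.6, 0.1, 0.7]
opening: 1.002
grasp_force: 0.0
```

>>> apply_moves:
  moves:
    - {"jaw":1,"offset":[0,0,0],"rot":[0,0,0]}
    - {"jaw":1,"offset":[0,0,0],"rot":[0,0,0]}
    - {"jaw":0,"offset":[0,0,0],"rot":[0,0,0]}
    - {"jaw":0,"offset":[0,0,0],"rot":[0,0,0]}
    - {"jaw":0,"offset":[0,0,0],"rot":[0,0,0]}

```text
time_s: 3.95
eef_pos: [0.4539, 0.3064, 0.0767]
eef_rot: [0.0, -0.139, 0.99, 0.0]
wrist_force: [0.1, 0.3, 0.4]
opening: 0.375
grasp_force: 0.0
```

>>> apply_moves:
  moves:
    - {"jaw":0,"offset":[0,0,0],"rot":[0,0,0]}
    - {"jaw":0,"offset":[0,0,0],"rot":[0,0,0]}
    - {"jaw":0,"offset":[0,0,0],"rot":[0,0,0]}
    - {"jaw":0,"offset":[0,0,0],"rot":[0,0,0]}
    - {"jaw":0,"offset":[0,0,0],"rot":[0,0,0]}

```text
time_s: 4.58
eef_pos: [0.4537, 0.3066, 0.0764]
eef_rot: [0.0, -0.139, 0.99, 0.0]
wrist_force: [-0.5, 3.5, 1.2]
opening: 0.148
grasp_force: 62.0
```

>>> apply_moves:
  moves:
    - {"jaw":0,"offset":[0,0,-10],"rot":[0,0,0]}
    - {"jaw":0,"offset":[0,0,-25],"rot":[0,0,0]}
    - {"jaw":0,"offset":[0,0,-40],"rot":[0,0,0]}
    - {"jaw":0,"offset":[0,0,-40],"rot":[0,0,0]}
    - {"jaw":0,"offset":[0,0,-35],"rot":[0,0,0]}

```text
time_s: 5.2
eef_pos: [0.4531, 0.3056, 0.2273]
eef_rot: [-0.001, -0.139, 0.99, -0.001]
wrist_force: [0.4, -0.5, -5.0]
opening: 0.153
grasp_force: 61.0
```

>>> apply_moves:
  moves:
    - {"jaw":0,"offset":[0,0,-25],"rot":[0,0,0]}
    - {"jaw":0,"offset":[0,0,-10],"rot":[0,0,0]}
    - {"jaw":0,"offset":[0,0,-5],"rot":[0,0,0]}
    - {"jaw":0,"offset":[0,0,0],"rot":[0,0,0]}
    - {"jaw":0,"offset":[0,0,0],"rot":[0,0,0]}

```text
time_s: 5.82
eef_pos: [0.4531, 0.306, 0.2649]
eef_rot: [-0.001, -0.139, 0.99, -0.0]
wrist_force: [-0.2, 0.5, -5.4]
opening: 0.147
grasp_force: 61.1
```

```bash
python3 - <<'E'
from h import *
im,d,K,di,T=cam("top"); P,v,u=cloud(d,K,di,T)
zs=ctrl.get_obs()["eef_pos"][2]-.0765
for z0,z1 in ((.092,.115),(.064,.08)): print(rect(near(P,.4535,.3065,.14,z0+zs,z1+zs)))
# stand 9 deg: place point 12 mm in front of centred
a=np.radians(9.0); X=np.array([.4417,-.344])-.03*np.array([np.cos(a),np.sin(a)])
plan(*X,.266,106.4-187.4,20,-1)
E
```

```text
[ 0.4535  0.3026  0.1961  0.0335 16.055 ]
[ 0.452   0.3047  0.2016  0.1351 16.1367]
t 5.88 pos [0.4532 0.3061 0.2651] yyaw 105.97 tilt [-1.9e-03 -8.0e-04 -1.0e+00] F [-0.16  0.   -5.23] open 0.151 gf 61.1
[11.0, -30.9, -0.0] 9.35
[5.8, -32.3, -0.0] 9.35
[0.5, -32.8, -0.0] 9.35
[-4.8, -32.4, -0.0] 9.35
[-10.0, -31.2, -0.0] 9.35
[-15.0, -29.2, -0.0] 9.35
[-19.5, -26.4, -0.0] 9.35
[-23.5, -22.8, -0.0] 9.35
[-26.9, -18.7, -0.0] 9.35
[-29.6, -14.1, -0.0] 9.35
[-31.5, -9.1, -0.0] 9.35
[-32.6, -3.8, -0.0] 9.35
[-32.8, 1.5, -0.0] 9.35
[-32.1, 6.8, -0.0] 9.35
[-30.6, 11.9, -0.0] 9.35
[-28.2, 16.7, -0.0] 9.35
[-25.1, 21.1, -0.0] 9.35
[-21.4, 24.9, -0.0] 9.35
[-17.0, 28.0, -0.0] 9.35
[-12.3, 30.4, -0.0] 9.35
```

>>> apply_moves:
  moves:
    - {"jaw":0,"offset":[11,-31,0],"rot":[0,0,9.35]}
    - {"jaw":0,"offset":[6,-32.5,0],"rot":[0,0,9.35]}
    - {"jaw":0,"offset":[0.5,-33,0],"rot":[0,0,9.35]}
    - {"jaw":0,"offset":[-5,-32.5,0],"rot":[0,0,9.35]}
    - {"jaw":0,"offset":[-10,-31,0],"rot":[0,0,9.35]}

```text
time_s: 6.5
eef_pos: [0.443, 0.1412, 0.2658]
eef_rot: [-0.0, 0.268, 0.963, -0.0]
wrist_force: [-0.1, -0.5, -5.9]
opening: 0.15
grasp_force: 61.0
```

>>> apply_moves:
  moves:
    - {"jaw":0,"offset":[-15,-29,0],"rot":[0,0,9.35]}
    - {"jaw":0,"offset":[-19.5,-26.5,0],"rot":[0,0,9.35]}
    - {"jaw":0,"offset":[-23.5,-23,0],"rot":[0,0,9.35]}
    - {"jaw":0,"offset":[-27,-18.5,0],"rot":[0,0,9.35]}
    - {"jaw":0,"offset":[-29.5,-14,0],"rot":[0,0,9.35]}

```text
time_s: 7.12
eef_pos: [0.4328, -0.0222, 0.2659]
eef_rot: [-0.0, 0.628, 0.778, -0.0]
wrist_force: [0.2, -0.0, -4.3]
opening: 0.151
grasp_force: 61.1
```

>>> apply_moves:
  moves:
    - {"jaw":0,"offset":[-31.5,-9,0],"rot":[0,0,9.35]}
    - {"jaw":0,"offset":[-32.5,-4,0],"rot":[0,0,9.35]}
    - {"jaw":0,"offset":[-33,1.5,0],"rot":[0,0,9.35]}
    - {"jaw":0,"offset":[-32,7,0],"rot":[0,0,9.35]}
    - {"jaw":0,"offset":[-30.5,12,0],"rot":[0,0,9.35]}

```text
time_s: 7.75
eef_pos: [0.4227, -0.1859, 0.2658]
eef_rot: [-0.0, 0.885, 0.465, -0.0]
wrist_force: [-0.3, -0.1, -6.0]
opening: 0.15
grasp_force: 61.1
```

```bash
python3 - <<'E'
from h import *
for i in range(4): ctrl.camera("top")
a=np.radians(9.0); X=np.array([.4417,-.344])-.03*np.array([np.cos(a),np.sin(a)])
plan(*X,.266,106.4-187.4,5,0)
E
```

```text
t 7.95 pos [ 0.4227 -0.1851  0.2657] yyaw -34.28 tilt [-9.0e-04  1.1e-03 -1.0e+00] F [ 0.27  0.19 -5.68] open 0.151 gf 61.0
[-28.2, 16.7, -0.1] 9.34
[-25.2, 21.0, -0.1] 9.34
[-21.4, 24.8, -0.1] 9.34
[-17.1, 28.0, -0.1] 9.34
[-12.3, 30.4, -0.1] 9.34
```

>>> apply_moves:
  moves:
    - {"jaw":0,"offset":[-28,16.5,0],"rot":[0,0,9.35]}
    - {"jaw":0,"offset":[-25,21,0],"rot":[0,0,9.35]}
    - {"jaw":0,"offset":[-21.5,25,0],"rot":[0,0,9.35]}
    - {"jaw":0,"offset":[-17,28,0],"rot":[0,0,9.35]}
    - {"jaw":0,"offset":[-12.5,30.5,0],"rot":[0,0,9.35]}

```text
time_s: 8.57
eef_pos: [0.4128, -0.3482, 0.266]
eef_rot: [-0.0, 0.997, 0.077, -0.0]
wrist_force: [-0.7, -0.1, -4.7]
opening: 0.157
grasp_force: 61.0
```

```bash
cat >> h.py <<'E'
S0=np.array([.4417,-.344]); A=np.radians(9.0)
def tostand(p): 
    c,s=np.cos(A),np.sin(A); d=np.asarray(p)[:2]-S0; return np.round([c*d[0]+s*d[1],-s*d[0]+c*d[1]],4)*1000
E
python3 - <<'E'
from h import *
for i in range(4): ctrl.camera("top")
o=ctrl.get_obs(); zs=o["eef_pos"][2]-.0765; print("tcp in stand",tostand(o["eef_pos"]))
for c in ("top","side"):
    im,d,K,di,T=cam(c); P,v,u=cloud(d,K,di,T)
    for n,z0,z1 in (("bar",.096+zs,.112+zs),("rim",.066+zs,.078+zs),("lower",.078,.09)):
        Q=near(P,.42,-.347,.16,z0,z1); r=rect(Q); print(c,n,len(Q),r,tostand(r[:2]))
    cv2.imwrite(f"pics/c_{c}.png",cv2.cvtColor(im[150:420,180:540] if c=="side" else im,cv2.COLOR_RGB2BGR))
a=A; X=S0-.012*np.array([np.cos(a),np.sin(a)])
plan(*X,.266,106.4-187.4,1,0)
E
```

```text
tcp in stand [-29.3   1. ]
top bar 695 [ 0.4214 -0.3502  0.1775  0.0316 11.4708] [-21.   -2.9]
top rim 860 [ 0.4116 -0.3484  0.2006  0.1368  9.5423] [-30.4   0.4]
top lower 425 [ 0.4419 -0.3444  0.2009  0.1347  9.0226] [ 0.1 -0.4]
side bar 904 [ 0.4115 -0.348   0.1947  0.0305  9.7051] [-30.5   0.8]
side rim 1310 [ 0.4109 -0.347   0.2007  0.1363  9.4434] [-30.9   1.9]
side lower 542 [ 0.4424 -0.3492  0.2016  0.1243  9.1278] [-0.1 -5.2]
t 8.88 pos [ 0.4127 -0.347   0.266 ] yyaw -80.86 tilt [-3.0e-04  1.2e-03 -1.0e+00] F [ 0.79  0.08 -5.78] open 0.15 gf 61.0
[17.1, 1.6, -0.0] 0.14
```

View pics/c_side.png

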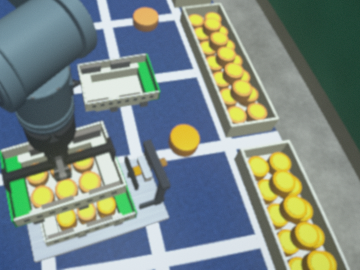

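The tote hangs above the lower one, green end toward the robot and about 1 mm off in y. I'll correct that and descend.

>>> apply_moves:
  moves:
    - {"jaw":0,"offset":[7,0.5,10],"rot":[0,0,0.3]}
    - {"jaw":0,"offset":[7,0.5,20],"rot":[0,0,0]}
    - {"jaw":0,"offset":[0,0,25],"rot":[0,0,0]}
    - {"jaw":0,"offset":[0,0,20],"rot":[0,0,0]}
    - {"jaw":0,"offset":[0,0,10],"rot":[0,0,0]}

```text
time_s: 9.5
eef_pos: [0.4264, -0.3458, 0.1794]
eef_rot: [-0.001, 0.997, 0.076, -0.001]
wrist_force: [0.3, -0.1, -5.3]
opening: 0.147
grasp_force: 61.0
```

>>> apply_moves:
  moves:
    - {"jaw":0,"offset":[0,0,7],"rot":[0,0,0]}
    - {"jaw":0,"offset":[0,0,4],"rot":[0,0,0]}
    - {"jaw":0,"offset":[0,0,2],"rot":[0,0,0]}
    - {"jaw":0,"offset":[0,0,0],"rot":[0,0,0]}
    - {"jaw":0,"offset":[0,0,0],"rot":[0,0,0]}

```text
time_s: 10.12
eef_pos: [0.4266, -0.3476, 0.1687]
eef_rot: [0.0, 0.997, 0.076, 0.0]
wrist_force: [-0.5, -0.1, -3.8]
opening: 0.152
grasp_force: 60.9
```

```bash
cat >> h.py <<'E'
def status(look=1):
    o=ctrl.get_obs(); zs=o["eef_pos"][2]-.0765; print("t",round(float(o["time_s"]),2),"tcp in stand",tostand(o["eef_pos"]),"under",round(zs*1000,2),"F",np.round(o["wrist_force"],2),"Fstand x",round(float(np.dot(o["wrist_force"][:2],[np.cos(A),np.sin(A)])),2),"T",np.round(o["torque"],3))
    if look:
      for c in ("top","side"):
        im,d,K,di,T=cam(c); P,v,u=cloud(d,K,di,T)
        Q=near(P,.428,-.346,.16,.066+zs,.078+zs); q=P[:,:2]@[0,0] if 0 else None
        r=rect(Q); print(c,"rim",len(Q),r,tostand(r[:2]))
        s=np.array([tostand(p) for p in Q[::5]]); B=np.c_[s,np.ones(len(s))]; f=np.linalg.lstsq(B,Q[::5,2]*1000,rcond=None)[0]; print(" tilt slopes rad",np.round(f[:2],4))
E
python3 -c "
from h import *
status(); plan(.428,-.346,.16,-81,1)"
```

```text
t 10.12 tcp in stand [-15.5  -1.2] under 92.25 F [-0.53 -0.05 -3.81] Fstand x -0.53 T [ 0.024 -0.012 -0.   ]
top rim 598 [ 0.4263 -0.349   0.1997  0.1369  8.6729] [-16.   -2.5]
 tilt slopes rad [0.0026 0.0073]
side rim 1006 [ 0.4251 -0.3479  0.2009  0.1347  8.7323] [-17.   -1.3]
 tilt slopes rad [-0.0099 -0.0037]
t 10.22 pos [ 0.4266 -0.3475  0.1686] yyaw -81.33 tilt [ 4.e-04 -5.e-04 -1.e+00] F [ 0.03  0.16 -4.96] open 0.149 gf 60.9
[1.7, -1.3, 8.6] -0.33
```

>>> apply_moves:
  moves:
    - {"jaw":0,"offset":[0,-2,0],"rot":[0,0,-0.3]}
    - {"jaw":0,"offset":[0,0,2],"rot":[0,0,0]}
    - {"jaw":0,"offset":[0,0,2],"rot":[0,0,0]}
    - {"jaw":0,"offset":[0,0,0],"rot":[0,0,0]}
    - {"jaw":0,"offset":[0,0,0],"rot":[0,0,0]}

```text
time_s: 10.85
eef_pos: [0.4261, -0.3454, 0.1643]
eef_rot: [-0.0, 0.997, 0.078, -0.0]
wrist_force: [0.5, 0.3, -4.8]
opening: 0.149
grasp_force: 61.0
```

```bash
python3 -c "
from h import *
for i in range(4): ctrl.camera('top')
status(); status(); plan(.428,-.346,.16,-81,1)"
```

```text
t 11.05 tcp in stand [-15.5   1. ] under 87.86 F [-0.35  0.6  -5.17] Fstand x -0.25 T [ 0.028 -0.006 -0.006]
top rim 599 [ 0.4256 -0.3462  0.201   0.1361  8.477 ] [-16.2   0.3]
 tilt slopes rad [-0.0003 -0.0005]
side rim 987 [ 0.453  -0.3414  0.2584  0.1349  9.0476] [11.6  0.8]
 tilt slopes rad [-0.0089 -0.0015]
t 11.15 tcp in stand [-15.6   1. ] under 87.84 F [ 0.6   0.17 -4.88] Fstand x 0.62 T [ 0.023  0.017 -0.01 ]
top rim 601 [ 0.4258 -0.346   0.2002  0.1351  8.624 ] [-16.    0.5]
 tilt slopes rad [0.0077 0.0018]
side rim 984 [ 0.452  -0.3404  0.2563  0.1365  9.4197] [10.7  1.9]
 tilt slopes rad [-0.0015 -0.0065]
t 11.25 pos [ 0.4262 -0.3454  0.1643] yyaw -81.02 tilt [ 0.e+00 -1.e-04 -1.e+00] F [-0.5  -0.15 -5.49] open 0.153 gf 61.0
[1.7, 0.9, 4.3] -0.02
```

>>> apply_moves:
  moves:
    - {"jaw":0,"offset":[0,0.6,1],"rot":[0,0,0]}
    - {"jaw":0,"offset":[0,0,2],"rot":[0,0,0]}
    - {"jaw":0,"offset":[0,0,2],"rot":[0,0,0]}
    - {"jaw":0,"offset":[0,0,1],"rot":[0,0,0]}
    - {"jaw":0,"offset":[0,0,1],"rot":[0,0,0]}

```text
time_s: 11.88
eef_pos: [0.4262, -0.3459, 0.1572]
eef_rot: [-0.0, 0.997, 0.078, -0.0]
wrist_force: [-0.6, -0.1, -4.6]
opening: 0.147
grasp_force: 61.0
```

```bash
python3 -c "
from h import *
ctrl.camera('top');ctrl.camera('top')
status(); status(0)"
```

```text
t 11.97 tcp in stand [-15.6   0.5] under 80.67 F [ 0.76  0.15 -5.32] Fstand x 0.77 T [-0.001  0.041  0.007]
top rim 821 [ 0.4566 -0.3422  0.2614  0.1362  8.8739] [15.  -0.6]
 tilt slopes rad [-0.0021  0.0084]
side rim 1315 [ 0.4553 -0.341   0.2639  0.1357  8.9461] [13.9  0.8]
 tilt slopes rad [-0.0093 -0.002 ]
t 12.07 tcp in stand [-15.6   0.5] under 80.82 F [ 0.77 -0.02 -5.92] Fstand x 0.76 T [-0.014 -0.003 -0.043]
```

>>> apply_moves:
  moves:
    - {"jaw":0,"offset":[0,0,1],"rot":[0,0,0]}
    - {"jaw":0,"offset":[0,0,0.5],"rot":[0,0,0]}
    - {"jaw":0,"offset":[0,0,0.5],"rot":[0,0,0]}
    - {"jaw":0,"offset":[0,0,0.3],"rot":[0,0,0]}
    - {"jaw":0,"offset":[0,0,0],"rot":[0,0,0]}

```text
time_s: 12.7
eef_pos: [0.4262, -0.346, 0.155]
eef_rot: [-0.0, 0.997, 0.078, -0.0]
wrist_force: [1.0, -0.7, -5.9]
opening: 0.151
grasp_force: 61.0
```

```bash
python3 -c "
from h import *
status(0);ctrl.camera('top');status(0);ctrl.camera('top');status(0)"
```

```text
t 12.7 tcp in stand [-15.6   0.5] under 78.48 F [ 1.   -0.68 -5.87] Fstand x 0.88 T [-0.061 -0.015 -0.02 ]
t 12.75 tcp in stand [-15.6   0.5] under 78.49 F [ 0.34 -0.35 -5.35] Fstand x 0.29 T [-0.006  0.051 -0.044]
t 12.8 tcp in stand [-15.6   0.5] under 78.51 F [-0.03 -0.2  -5.15] Fstand x -0.06 T [-0.025  0.043  0.037]
```

>>> apply_moves:
  moves:
    - {"jaw":0,"offset":[0,0,0.3],"rot":[0,0,0]}
    - {"jaw":0,"offset":[0,0,0.3],"rot":[0,0,0]}
    - {"jaw":0,"offset":[0,0,0.2],"rot":[0,0,0]}
    - {"jaw":0,"offset":[0,0,0],"rot":[0,0,0]}
    - {"jaw":0,"offset":[0,0,0],"rot":[0,0,0]}

```text
time_s: 13.42
eef_pos: [0.4263, -0.3462, 0.1545]
eef_rot: [0.0, 0.997, 0.078, 0.0]
wrist_force: [-1.0, -1.5, -2.0]
opening: 0.147
grasp_force: 61.4
```

```bash
python3 -c "
from h import *
status(0);ctrl.camera('top');status(0);ctrl.camera('top');status(0)"
```

```text
t 13.43 tcp in stand [-15.5   0.2] under 77.98 F [-1.02 -1.54 -1.99] Fstand x -1.24 T [0.066 0.116 0.044]
t 13.47 tcp in stand [-15.5   0.3] under 77.95 F [-0.91 -0.01 -2.35] Fstand x -0.9 T [0.073 0.14  0.081]
t 13.53 tcp in stand [-15.5   0.3] under 77.94 F [-0.48 -1.46 -1.89] Fstand x -0.71 T [0.026 0.078 0.001]
```

>>> apply_moves:
  moves:
    - {"jaw":0,"offset":[0,0,0.15],"rot":[0,0,0]}
    - {"jaw":0,"offset":[0.5,0,0],"rot":[0,0,0]}
    - {"jaw":0,"offset":[0.5,0,0],"rot":[0,0,0]}
    - {"jaw":0,"offset":[0.5,0,0],"rot":[0,0,0]}
    - {"jaw":0,"offset":[0,0,0],"rot":[0,0,0]}

```text
time_s: 14.15
eef_pos: [0.4273, -0.3461, 0.1545]
eef_rot: [0.0, 0.997, 0.078, -0.0]
wrist_force: [-4.5, -0.9, 3.0]
opening: 0.155
grasp_force: 62.2
```

```bash
python3 -c "
from h import *
status(0)
for c in ('top','side'):
    im,d,K,di,T=cam(c); P,v,u=cloud(d,K,di,T)
    Q=near(P,.55,-.32,.1,.12,.16); s=np.array([[*tostand(p),p[2]*1000] for p in Q]); s=s[(s[:,0]>80)&(abs(s[:,1])<30)]
    print(c,np.histogram(s[:,0],bins=np.arange(80,140,3)))
status(0)"
```

```text
t 14.15 tcp in stand [-14.5   0.1] under 77.97 F [-4.53 -0.92  2.98] Fstand x -4.62 T [-0.091  1.061  0.041]
top (array([14, 19,  0,  0,  0,  0,  0,  0, 38, 34, 35, 12, 14, 12, 13, 13, 27,
       32, 34]), array([ 80,  83,  86,  89,  92,  95,  98, 101, 104, 107, 110, 113, 116,
       119, 122, 125, 128, 131, 134, 137]))
side (array([22,  5,  0,  0,  0,  0,  0,  0, 86, 42, 28, 16, 15, 14, 13, 15, 55,
       39, 43]), array([ 80,  83,  86,  89,  92,  95,  98, 101, 104, 107, 110, 113, 116,
       119, 122, 125, 128, 131, 134, 137]))
t 14.25 tcp in stand [-14.5   0.2] under 77.96 F [-5.13 -2.65  3.59] Fstand x -5.48 T [-0.102  1.098  0.111]
```

Friction on the shoulders is about 5 N, and the hand is pressing down too much. The cameras hint that the pad face is near x +104. I'll ease up and slide.

>>> apply_moves:
  moves:
    - {"jaw":0,"offset":[0,0,-0.4],"rot":[0,0,0]}
    - {"jaw":0,"offset":[1,0,0],"rot":[0,0,0]}
    - {"jaw":0,"offset":[1,0,0],"rot":[0,0,0]}
    - {"jaw":0,"offset":[1,0,0],"rot":[0,0,0]}
    - {"jaw":0,"offset":[1,0,0],"rot":[0,0,0]}

```text
time_s: 14.88
eef_pos: [0.4318, -0.345, 0.1544]
eef_rot: [-0.0, 0.997, 0.078, 0.0]
wrist_force: [-3.8, -1.3, 2.4]
opening: 0.155
grasp_force: 62.1
```

```bash
python3 -c "
from h import *
status(0);ctrl.camera('top');status(0);ctrl.camera('top');status(0)"
```

```text
t 14.88 tcp in stand [-9.9  0.5] under 77.93 F [-3.81 -1.29  2.4 ] Fstand x -3.96 T [-0.041  0.838  0.107]
t 14.93 tcp in stand [-9.9  0.6] under 77.86 F [-1.32 -1.3   0.99] Fstand x -1.51 T [-0.086  0.197  0.143]
t 14.97 tcp in stand [-9.8  0.6] under 77.87 F [-1.81 -2.54  0.11] Fstand x -2.19 T [-0.051  0.413  0.131]
```

>>> apply_moves:
  moves:
    - {"jaw":0,"offset":[1,0.3,-0.1],"rot":[0,0,0]}
    - {"jaw":0,"offset":[1,0,0],"rot":[0,0,0]}
    - {"jaw":0,"offset":[1,0,0],"rot":[0,0,0]}
    - {"jaw":0,"offset":[1,0,0],"rot":[0,0,0]}
    - {"jaw":0,"offset":[0,0,0],"rot":[0,0,0]}

```text
time_s: 15.6
eef_pos: [0.436, -0.3447, 0.1544]
eef_rot: [-0.0, 0.997, 0.078, 0.0]
wrist_force: [-1.2, -0.7, -1.8]
opening: 0.152
grasp_force: 61.6
```

```bash
python3 -c "
from h import *
status(0);ctrl.camera('top');status(0);ctrl.camera('top');status(0)"
```

```text
t 15.6 tcp in stand [-5.7  0.2] under 77.89 F [-1.21 -0.74 -1.78] Fstand x -1.31 T [-0.031  0.269  0.093]
t 15.65 tcp in stand [-5.8  0.2] under 77.89 F [-1.14 -1.07 -1.42] Fstand x -1.3 T [-0.016  0.235  0.038]
t 15.7 tcp in stand [-5.8  0.2] under 77.88 F [-0.52 -0.99 -1.43] Fstand x -0.67 T [0.023 0.219 0.034]
```

>>> apply_moves:
  moves:
    - {"jaw":0,"offset":[1,0,0],"rot":[0,0,0]}
    - {"jaw":0,"offset":[1,0,0],"rot":[0,0,0]}
    - {"jaw":0,"offset":[1,0,0],"rot":[0,0,0]}
    - {"jaw":0,"offset":[1,0,0],"rot":[0,0,0]}
    - {"jaw":0,"offset":[0,0,0],"rot":[0,0,0]}

```text
time_s: 16.32
eef_pos: [0.4399, -0.344, 0.1545]
eef_rot: [-0.0, 0.997, 0.078, 0.0]
wrist_force: [-1.1, 0.7, -2.6]
opening: 0.148
grasp_force: 61.4
```

```bash
python3 -c "
from h import *
status(0);ctrl.camera('top');status(0);ctrl.camera('top');status(0)"
```

```text
t 16.32 tcp in stand [-1.8  0.3] under 77.97 F [-1.1   0.69 -2.65] Fstand x -0.98 T [0.007 0.181 0.048]
t 16.38 tcp in stand [-1.9  0.3] under 77.9 F [-0.94 -0.42 -2.84] Fstand x -0.99 T [ 0.05   0.101 -0.073]
t 16.43 tcp in stand [-1.9  0.3] under 77.94 F [ 0.16 -0.12 -3.06] Fstand x 0.14 T [0.035 0.03  0.005]
```

>>> apply_moves:
  moves:
    - {"jaw":0,"offset":[0.6,0,0.1],"rot":[0,0,0]}
    - {"jaw":0,"offset":[0.6,0,0],"rot":[0,0,0]}
    - {"jaw":0,"offset":[0.6,0,0],"rot":[0,0,0]}
    - {"jaw":0,"offset":[0.6,0,0],"rot":[0,0,0]}
    - {"jaw":0,"offset":[0,0,0],"rot":[0,0,0]}

```text
time_s: 17.05
eef_pos: [0.4421, -0.3437, 0.1544]
eef_rot: [-0.0, 0.997, 0.078, 0.0]
wrist_force: [-1.4, 0.2, -2.0]
opening: 0.151
grasp_force: 61.4
```

```bash
python3 -c "
from h import *
status(0);ctrl.camera('top');status(0);ctrl.camera('top');status(0)"
```

```text
t 17.05 tcp in stand [0.4 0.2] under 77.93 F [-1.41  0.2  -1.99] Fstand x -1.37 T [-0.002  0.319  0.092]
t 17.1 tcp in stand [0.4 0.2] under 77.91 F [-0.58  0.28 -1.59] Fstand x -0.53 T [0.061 0.255 0.045]
t 17.15 tcp in stand [0.4 0.2] under 77.92 F [-0.78  0.38 -2.22] Fstand x -0.71 T [0.04  0.238 0.066]
```

>>> apply_moves:
  moves:
    - {"jaw":0,"offset":[0.5,0,0],"rot":[0,0,0]}
    - {"jaw":0,"offset":[0.5,0,0],"rot":[0,0,0]}
    - {"jaw":0,"offset":[0.5,0,0],"rot":[0,0,0]}
    - {"jaw":0,"offset":[0.5,0,0],"rot":[0,0,0]}
    - {"jaw":0,"offset":[0,0,0],"rot":[0,0,0]}

```text
time_s: 17.77
eef_pos: [0.444, -0.3435, 0.1545]
eef_rot: [0.0, 0.997, 0.078, 0.0]
wrist_force: [-1.6, 0.3, -1.3]
opening: 0.148
grasp_force: 61.5
```

```bash
python3 -c "
from h import *
status(0);ctrl.camera('top');status(0);ctrl.camera('top');status(0)"
```

```text
t 17.77 tcp in stand [2.4 0.1] under 77.98 F [-1.62  0.29 -1.25] Fstand x -1.55 T [0.08  0.296 0.122]
t 17.82 tcp in stand [2.4 0.2] under 77.94 F [-0.75 -1.36 -2.5 ] Fstand x -0.95 T [0.007 0.324 0.038]
t 17.88 tcp in stand [2.4 0.2] under 77.94 F [-0.65 -0.35 -1.84] Fstand x -0.7 T [0.001 0.312 0.111]
```

>>> apply_moves:
  moves:
    - {"jaw":0,"offset":[0.5,0,0],"rot":[0,0,0]}
    - {"jaw":0,"offset":[0.5,0,0],"rot":[0,0,0]}
    - {"jaw":0,"offset":[0.5,0,0],"rot":[0,0,0]}
    - {"jaw":0,"offset":[0.3,0,0],"rot":[0,0,0]}
    - {"jaw":0,"offset":[0,0,0],"rot":[0,0,0]}

```text
time_s: 18.5
eef_pos: [0.4458, -0.3432, 0.1545]
eef_rot: [0.0, 0.997, 0.078, 0.0]
wrist_force: [-2.8, -0.6, -2.0]
opening: 0.153
grasp_force: 61.5
```

```bash
python3 -c "
from h import *
status(0);ctrl.camera('top');status(0);ctrl.camera('top');status(0)"
```

```text
t 18.5 tcp in stand [4.2 0.1] under 77.95 F [-2.83 -0.6  -1.96] Fstand x -2.89 T [0.073 0.298 0.062]
t 18.55 tcp in stand [4.2 0.2] under 77.94 F [-2.25 -1.16 -1.67] Fstand x -2.41 T [-0.002  0.326  0.03 ]
t 18.6 tcp in stand [4.2 0.2] under 77.99 F [-2.37 -0.3  -2.01] Fstand x -2.38 T [0.083 0.313 0.079]
```

>>> apply_moves:
  moves:
    - {"jaw":0,"offset":[0.4,0,0],"rot":[0,0,0]}
    - {"jaw":0,"offset":[0.4,0,0],"rot":[0,0,0]}
    - {"jaw":0,"offset":[0.2,0,0],"rot":[0,0,0]}
    - {"jaw":0,"offset":[0,0,0],"rot":[0,0,0]}
    - {"jaw":0,"offset":[0,0,0],"rot":[0,0,0]}

```text
time_s: 19.23
eef_pos: [0.4467, -0.343, 0.1545]
eef_rot: [-0.0, 0.997, 0.078, 0.0]
wrist_force: [-1.5, -1.1, -2.0]
opening: 0.149
grasp_force: 61.5
```

```bash
python3 -c "
from h import *
status(0);ctrl.camera('top');status(0);ctrl.camera('top');status(0)"
```

```text
t 19.23 tcp in stand [5.1 0.2] under 77.95 F [-1.52 -1.1  -2.03] Fstand x -1.68 T [0.063 0.368 0.133]
t 19.27 tcp in stand [5.1 0.2] under 77.93 F [-1.33 -0.78 -2.72] Fstand x -1.44 T [-0.012  0.357  0.099]
t 19.32 tcp in stand [5.1 0.2] under 77.94 F [-1.87 -0.71 -1.07] Fstand x -1.95 T [0.026 0.363 0.122]
```

>>> apply_moves:
  moves:
    - {"jaw":0,"offset":[0.5,0,0],"rot":[0,0,0]}
    - {"jaw":0,"offset":[0.5,0,0],"rot":[0,0,0]}
    - {"jaw":0,"offset":[0.5,0,0],"rot":[0,0,0]}
    - {"jaw":0,"offset":[0,0,0],"rot":[0,0,0]}
    - {"jaw":0,"offset":[0,0,0],"rot":[0,0,0]}

```text
time_s: 19.95
eef_pos: [0.4478, -0.3429, 0.1544]
eef_rot: [-0.0, 0.997, 0.078, -0.0]
wrist_force: [-5.2, -2.2, -0.5]
opening: 0.153
grasp_force: 61.7
```

```bash
python3 -c "
from h import *
status(0);ctrl.camera('top');status(0);ctrl.camera('top');status(0)"
```

```text
t 19.95 tcp in stand [6.2 0.2] under 77.95 F [-5.2  -2.24 -0.47] Fstand x -5.49 T [0.017 0.922 0.004]
t 20.0 tcp in stand [6.2 0.2] under 77.93 F [-4.27 -0.51 -0.4 ] Fstand x -4.3 T [0.012 0.855 0.051]
t 20.05 tcp in stand [6.1 0.2] under 77.92 F [-5.21 -0.67 -0.21] Fstand x -5.25 T [0.002 0.849 0.001]
```

Pad contact: about 3.5 N over friction. I'll press further.

>>> apply_moves:
  moves:
    - {"jaw":0,"offset":[0.4,0,0],"rot":[0,0,0]}
    - {"jaw":0,"offset":[0.4,0,0],"rot":[0,0,0]}
    - {"jaw":0,"offset":[0.2,0,0],"rot":[0,0,0]}
    - {"jaw":0,"offset":[0,0,0],"rot":[0,0,0]}
    - {"jaw":0,"offset":[0,0,0],"rot":[0,0,0]}

```text
time_s: 20.68
eef_pos: [0.4482, -0.3428, 0.1544]
eef_rot: [-0.0, 0.997, 0.078, -0.001]
wrist_force: [-7.1, -1.2, 1.9]
opening: 0.151
grasp_force: 61.9
```

```bash
python3 -c "
from h import *
status(0);ctrl.camera('top');status(0);ctrl.camera('top');status(0)"
```

```text
t 20.68 tcp in stand [6.6 0.2] under 77.93 F [-7.08 -1.21  1.89] Fstand x -7.18 T [-0.     1.288  0.026]
t 20.73 tcp in stand [6.6 0.2] under 77.95 F [-7.21 -0.37  1.76] Fstand x -7.18 T [-0.012  1.222 -0.01 ]
t 20.77 tcp in stand [6.6 0.2] under 77.93 F [-7.23  0.11  0.5 ] Fstand x -7.13 T [-0.004  1.286  0.019]
```

>>> apply_moves:
  moves:
    - {"jaw":0,"offset":[0.4,0,-0.1],"rot":[0,0,0]}
    - {"jaw":0,"offset":[0.4,0,0],"rot":[0,0,0]}
    - {"jaw":0,"offset":[0.4,0,0],"rot":[0,0,0]}
    - {"jaw":0,"offset":[0.4,0,0],"rot":[0,0,0]}
    - {"jaw":0,"offset":[0,0,0],"rot":[0,0,0]}

```text
time_s: 21.4
eef_pos: [0.449, -0.3424, 0.1544]
eef_rot: [-0.0, 0.997, 0.078, -0.002]
wrist_force: [-11.3, 0.7, 2.5]
opening: 0.153
grasp_force: 62.1
```

```bash
python3 -c "
from h import *
status(0);ctrl.camera('top');status(0);ctrl.camera('top');status(0)"
```

```text
t 21.4 tcp in stand [7.4 0.4] under 77.91 F [-11.28   0.74   2.5 ] Fstand x -11.03 T [-0.066  1.784 -0.052]
t 21.45 tcp in stand [7.4 0.4] under 77.9 F [-11.2  -0.9   1.9] Fstand x -11.21 T [-0.04   1.745 -0.048]
t 21.5 tcp in stand [7.4 0.4] under 77.94 F [-11.28   0.09   2.31] Fstand x -11.13 T [-0.041  1.719 -0.098]
```

>>> apply_moves:
  moves:
    - {"jaw":0,"offset":[0.3,0,0],"rot":[0,0,0]}
    - {"jaw":0,"offset":[0.2,0,0],"rot":[0,0,0]}
    - {"jaw":0,"offset":[0,0,0],"rot":[0,0,0]}
    - {"jaw":0,"offset":[0,0,0],"rot":[0,0,0]}
    - {"jaw":0,"offset":[0,0,0],"rot":[0,0,0]}

```text
time_s: 22.12
eef_pos: [0.4491, -0.3424, 0.1544]
eef_rot: [-0.001, 0.997, 0.078, -0.002]
wrist_force: [-12.3, -0.7, 2.2]
opening: 0.148
grasp_force: 62.2
```

```bash
python3 -c "
from h import *
status(0);ctrl.camera('top');status(0);ctrl.camera('top');status(0)"
```

```text
t 22.12 tcp in stand [7.6 0.4] under 77.91 F [-12.26  -0.68   2.21] Fstand x -12.22 T [-0.013  1.948 -0.031]
t 22.18 tcp in stand [7.6 0.4] under 77.92 F [-11.23  -0.82   2.52] Fstand x -11.22 T [-0.005  1.919 -0.066]
t 22.23 tcp in stand [7.6 0.4] under 77.92 F [-12.15  -0.34   2.44] Fstand x -12.05 T [ 0.026  1.936 -0.049]
```

>>> apply_moves:
  moves:
    - {"jaw":0,"offset":[-0.4,0,0],"rot":[0,0,0]}
    - {"jaw":0,"offset":[-0.4,0,0],"rot":[0,0,0]}
    - {"jaw":0,"offset":[-0.4,0,0],"rot":[0,0,0]}
    - {"jaw":0,"offset":[-0.4,0,0],"rot":[0,0,0]}
    - {"jaw":0,"offset":[0,0,0],"rot":[0,0,0]}

```text
time_s: 22.85
eef_pos: [0.4489, -0.3424, 0.1544]
eef_rot: [-0.0, 0.997, 0.078, -0.001]
wrist_force: [-6.8, 0.0, -0.2]
opening: 0.149
grasp_force: 61.8
```

```bash
python3 -c "
from h import *
status(0);ctrl.camera('top');status(0);ctrl.camera('top');status(0)"
```

```text
t 22.85 tcp in stand [7.3 0.5] under 77.86 F [-6.76  0.01 -0.22] Fstand x -6.68 T [ 0.107  1.039 -0.109]
t 22.9 tcp in stand [7.3 0.4] under 77.87 F [-7.37 -0.31 -0.01] Fstand x -7.32 T [ 0.076  1.053 -0.113]
t 22.95 tcp in stand [7.3 0.4] under 77.88 F [-6.34 -0.92 -0.1 ] Fstand x -6.41 T [ 0.06   1.019 -0.074]
```

>>> apply_moves:
  moves:
    - {"jaw":0,"offset":[-0.4,0,0],"rot":[0,0,0]}
    - {"jaw":0,"offset":[-0.4,0,0],"rot":[0,0,0]}
    - {"jaw":0,"offset":[-0.4,0,0],"rot":[0,0,0]}
    - {"jaw":0,"offset":[0,0,0],"rot":[0,0,0]}
    - {"jaw":0,"offset":[0,0,0],"rot":[0,0,0]}

```text
time_s: 23.58
eef_pos: [0.4484, -0.3425, 0.1543]
eef_rot: [-0.0, 0.997, 0.078, -0.0]
wrist_force: [-3.8, 1.2, -2.9]
opening: 0.149
grasp_force: 61.5
```

```bash
python3 -c "
from h import *
status(0);ctrl.camera('top');status(0);ctrl.camera('top');status(0)"
```

```text
t 23.57 tcp in stand [6.9 0.5] under 77.83 F [-3.76  1.2  -2.93] Fstand x -3.53 T [ 0.367  0.684 -0.167]
t 23.62 tcp in stand [6.9 0.5] under 77.85 F [-4.22  0.8  -1.35] Fstand x -4.04 T [ 0.415  0.685 -0.145]
t 23.68 tcp in stand [6.9 0.4] under 77.88 F [-4.35  0.3  -1.96] Fstand x -4.25 T [ 0.348  0.674 -0.076]
```

>>> apply_moves:
  moves:
    - {"jaw":0,"offset":[-0.3,0,0.1],"rot":[0,0,0]}
    - {"jaw":0,"offset":[-0.3,0,0.1],"rot":[0,0,0]}
    - {"jaw":0,"offset":[-0.3,0,0],"rot":[0,0,0]}
    - {"jaw":0,"offset":[0,0,0],"rot":[0,0,0]}
    - {"jaw":0,"offset":[0,0,0],"rot":[0,0,0]}

```text
time_s: 24.3
eef_pos: [0.4477, -0.3428, 0.1543]
eef_rot: [-0.0, 0.997, 0.078, 0.0]
wrist_force: [-3.1, 2.4, -2.6]
opening: 0.147
grasp_force: 61.4
```

```bash
python3 -c "
from h import *
status(0);ctrl.camera('top');status(0);ctrl.camera('top');status(0)"
```

```text
t 24.3 tcp in stand [6.1 0.2] under 77.81 F [-3.08  2.39 -2.64] Fstand x -2.67 T [ 0.53   0.297 -0.036]
t 24.35 tcp in stand [6.1 0.2] under 77.84 F [-1.18  2.04 -2.31] Fstand x -0.84 T [ 0.566  0.334 -0.018]
t 24.4 tcp in stand [6.1 0.2] under 77.81 F [-1.74  2.06 -2.26] Fstand x -1.4 T [ 0.546  0.308 -0.047]
```

>>> apply_moves:
  moves:
    - {"jaw":0,"offset":[0,-0.2,0.1],"rot":[0,0,0]}
    - {"jaw":0,"offset":[0,-0.2,0.1],"rot":[0,0,0]}
    - {"jaw":0,"offset":[0,-0.2,0],"rot":[0,0,0]}
    - {"jaw":0,"offset":[0,0,0],"rot":[0,0,0]}
    - {"jaw":0,"offset":[0,0,0],"rot":[0,0,0]}

```text
time_s: 25.02
eef_pos: [0.4476, -0.3427, 0.1543]
eef_rot: [0.0, 0.997, 0.078, 0.0]
wrist_force: [-1.0, -1.2, -1.4]
opening: 0.146
grasp_force: 61.5
```

```bash
python3 -c "
from h import *
status(0);ctrl.camera('top');status(0);ctrl.camera('top');status(0)"
```

```text
t 25.02 tcp in stand [6.  0.3] under 77.85 F [-1.03 -1.24 -1.39] Fstand x -1.22 T [-0.017  0.261 -0.021]
t 25.07 tcp in stand [6.1 0.4] under 77.85 F [-1.06 -0.2  -1.83] Fstand x -1.08 T [ 0.01   0.284 -0.086]
t 25.12 tcp in stand [6.1 0.4] under 77.86 F [-1.84 -1.23 -1.46] Fstand x -2.01 T [ 0.001  0.301 -0.095]
```

>>> apply_moves:
  moves:
    - {"jaw":0,"offset":[-0.3,0,0.1],"rot":[0,0,0]}
    - {"jaw":0,"offset":[0,0,0],"rot":[0,0,0]}
    - {"jaw":0,"offset":[0,0,0],"rot":[0,0,0]}
    - {"jaw":0.35,"offset":[0,0,0],"rot":[0,0,0]}
    - {"jaw":0.6,"offset":[0,0,0],"rot":[0,0,0]}

```text
time_s: 25.75
eef_pos: [0.4474, -0.3423, 0.1542]
eef_rot: [0.0, 0.997, 0.078, 0.0]
wrist_force: [-0.2, -0.5, 0.1]
opening: 0.547
grasp_force: 0.0
```

>>> apply_moves:
  moves:
    - {"jaw":0.8,"offset":[0,0,0],"rot":[0,0,0]}
    - {"jaw":0.8,"offset":[0,0,0],"rot":[0,0,0]}
    - {"jaw":0.8,"offset":[0,0,0],"rot":[0,0,0]}
    - {"jaw":0.8,"offset":[0,0,0],"rot":[0,0,0]}
    - {"jaw":0.8,"offset":[0,0,0],"rot":[0,0,0]}

```text
time_s: 26.38
eef_pos: [0.4472, -0.3424, 0.154]
eef_rot: [0.0, 0.997, 0.078, 0.0]
wrist_force: [-0.8, 0.2, -0.6]
opening: 0.797
grasp_force: 0.0
```

```bash
python3 -c "
from h import *
o=ctrl.get_obs(); print(o['opening'],o['wrist_force'],o['eef_pos'])
ctrl.camera('top');ctrl.camera('top')
for c in ('top','side'):
    im,d,K,di,T=cam(c); P,v,u=cloud(d,K,di,T)
    Q=near(P,.447,-.343,.13,.168,.185); s=np.array([tostand(p) for p in Q]); print(c,len(Q),rect(Q),tostand(rect(Q)[:2]),np.median(Q[:,2]))
    Q=near(P,.447,-.343,.14,.14,.156); s=np.array([tostand(p) for p in Q]); Q=Q[s[:,0]<107-.5]; s=s[s[:,0]<106.5]; print(' rim',s.min(0),s.max(0),np.percentile(Q[:,2],[50,95]))
"
```

```text
0.796652130655866 [-0.81460408  0.16277097 -0.59758217] [ 0.44723556 -0.34236207  0.15404484]
top 443 [ 0.4658 -0.3257  0.1563  0.0493  5.3159] [26.7 14.3] 0.1788218587770699
 rim [-95.8 -68.8] [106.4  67.2] [0.14583659 0.1511119 ]
side 781 [ 0.448  -0.3547  0.1962  0.0545  9.0057] [  4.5 -11.6] 0.1802838232323668
 rim [-96.3 -67.3] [106.2  68.4] [0.14716795 0.15239175]
```

>>> apply_moves:
  moves:
    - {"jaw":0.8,"offset":[0,0,-5],"rot":[0,0,0]}
    - {"jaw":0.8,"offset":[0,0,-15],"rot":[0,0,0]}
    - {"jaw":0.8,"offset":[0,0,-30],"rot":[0,0,0]}
    - {"jaw":0.8,"offset":[0,0,-30],"rot":[0,0,0]}
    - {"jaw":0.8,"offset":[0,0,-20],"rot":[0,0,0]}

```text
time_s: 27.2
eef_pos: [0.4478, -0.3429, 0.2572]
eef_rot: [0.001, 0.997, 0.078, 0.001]
wrist_force: [-0.1, -0.2, 0.6]
opening: 0.802
grasp_force: 0.0
```

```bash
python3 -c "
from h import *
for c in ('top','side'):
    ctrl.camera('top')
    im,d,K,di,T=cam(c); P,v,u=cloud(d,K,di,T)
    Q=near(P,.447,-.343,.13,.168,.185); print(c,len(Q),rect(Q),tostand(rect(Q)[:2]),np.median(Q[:,2]))
    Q=near(P,.447,-.343,.14,.14,.156); s=np.array([tostand(p) for p in Q]); k=(s[:,0]<103); f=np.linalg.lstsq(np.c_[s[k],np.ones(k.sum())],Q[k,2]*1000,rcond=None)[0]; print(' rim',s[k].min(0),s[k].max(0),np.round(f,4), rect(Q[k]))
    cv2.imwrite(f'pics/e_{c}.png',cv2.cvtColor(cv2.resize(im[270:420,190:360],None,fx=4,fy=4) if c=='side' else im,cv2.COLOR_RGB2BGR))
print(ctrl.get_obs()['wrist_force'])
"
```

```text
top 712 [ 0.447  -0.3442  0.1961  0.032   9.2448] [ 5.2 -1. ] 0.17876739848296364
 rim [-96.6 -69. ] [102.9  67.4] [-6.300000e-03 -1.200000e-03  1.462848e+02] [ 0.445  -0.3443  0.1996  0.1364  9.0431]
side 777 [ 0.4463 -0.343   0.1964  0.0313  8.5773] [4.7 0.3] 0.18017785633195738
 rim [-96.3 -67.1] [102.9  68.8] [-8.000000e-03 -3.200000e-03  1.471617e+02] [ 0.4449 -0.3426  0.1993  0.1358  8.9161]
[ 0.01101978 -0.58486076 -0.57698967]
```

View pics/e_side.png

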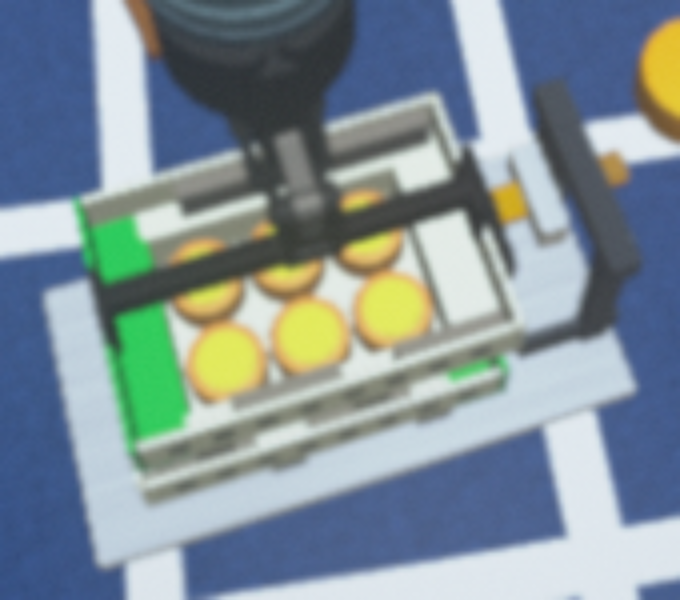

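The side view shows the tote stacked and level: green end at the open front (left), rear end against the black pad (right). The gripper is clear above. I'm handing in.

```bash
python3 -c "
from bench import ctrl
print(ctrl.hand_in())"
```

```text
the job is handed in; nothing more can be done
None
```

The job is handed in with no verdict shown: the tote was half-turned, set level on the shoulders, pressed on the backstop (about 8–12 N, estimated from the 12 N wrist reading less friction), and released with its end at the pad, though I could not measure the remaining pad force.

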